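# Feed one washer onto the job card

## Task

Press the black plunger of the washer feeder all the way down once and let it come back up, so that a single washer is pushed out of the slot at the front. Then slide that washer along the bench with your fingertips until it lies wholly on the paper job card, and leave it there. Do not lift the washer, leave the other washers in the feeder, and do not disturb the jar, the coupling or the hex fitting.

Things in the scene. Friction and masses are not known exactly. Their poses are not given: they have to be found in the camera images.
- feeder: Grey washer feeder, bolted down: a block x = -23 to +100 mm, 50 mm wide, 42 mm high; feet 76 mm wide at x = 36 to 96 mm, 9 mm high. Origin on the bench under the centre of the open-topped magazine well, 38 mm square, holding four stacked washers. The outlet slot, 11.5 mm high, is in the face at x = -23 mm; washers come out along -x. The well has no floor: washers rest and slide on the bench.
- plunger (a joint): How far the plunger is down, in m: 0 up (rest), 0.030 fully down. A spring returns it: 6 N to start, 10 N fully down, plus up to about 10 N for pushing the washer out. A pusher inside moves twice as far forwards and back with it. A full press leaves the lowest washer on the bench clear of the slot, its centre about 58 mm in front of the feeder's origin. Each full press ejects one washer.
- plunger_top (a point): Centre of the flat top of the plunger's round black knob, 32 mm in diameter and 10 mm thick, 86 mm above the bench when up, 56 mm when fully down; 75 mm behind (+x of) the feeder's origin. It is pressed straight down.
- washer_a: The lowest washer in the magazine, the one that is ejected: plain steel, 36 mm in diameter, 8 mm thick, about 50 g, with a dark 14 mm bore too small for a fingertip. Origin at the centre of its underside.
- washer_b: Second washer from the bottom, the same as washer_a; must stay in the magazine (it sinks 8 mm to the bench).
- washer_c: Third washer, the same; must stay in the magazine.
- washer_d: Top washer, the same; must stay in the magazine.
- job_card: White ruled paper card lying fixed and flat on the bench to the left or right of the feeder's outlet, 148 mm along its x axis, 105 mm along its y axis, 0.6 mm thick and no hindrance to sliding. Origin at its centre.
- tray: Black open parts tray with brass pieces, fixed to the bench on the other side from the card, 130 mm (its x) by 100 mm (its y), 24 mm high. Origin at the centre of its underside.
- jar: White jar with black cap, 54 mm in diameter, 70 mm high, standing loose; leave alone. Origin at the centre of its underside.
- coupling: Steel round coupling, 40 mm in diameter, 50 mm high, standing loose; leave alone. Origin at the centre of its underside.
- fitting: Steel hex fitting with an upright stem, 35 mm across, 42 mm high, standing loose between the robot and the feeder's outlet; leave alone. Origin at the centre of its underside.
Things that resemble listed ones, but are neither listed nor needed, are in the scene too. Leave any brown, purple or yellow look-alike of the washer_d alone.

How it is judged:
By the outcome, as a careful person would: the job done as asked, in the order asked, and still so for the second after the job is handed in, with the robot touching nothing.
It also fails if it takes over 61 s, if anything falls off the work surface, if the arm or the gripper's body presses on something with over 40 N, if the wrist force passes 120 N, or if a joint passes its speed limit or range.

## Robot

A 7-joint arm with a two-finger parallel gripper is mounted at the origin on the work surface. World frame = base frame: x ahead of the robot, y to its left, z up, the work surface at z = 0. Lengths are in mm, angles in rad, forces in N, time in s.
With the tool pointing down it reaches from about 400 to 875 mm from the base axis. Payload 4.4 kg.
Tool frame: the origin (TCP) lies at the very end of the fingers, on their centre line; the grasp point (between the pads) lies 19 mm behind it; z points along the fingers, y is the direction in which the jaws open and shut (so a half turn about z gives the same grasp; the last joint's range is limited). The gripper opens to 85 mm and grips with 20 to 120 N. Pads are 22 mm wide; open, the fingers measure 114 mm over their backs; the gripper's body (76 mm by 85 mm) begins 54 mm behind the grasp point. The pads swing forward as they close: fully open they stand 13 mm farther back than shut.
Start: joints at [1.085, 0.628, 0.038, 1.517, -0.027, 0.996, -0.02], TCP at [264.954, -593.563, 231.313] pointing down, gripper open.
Joint ranges: [-3.06, 3.06], [-0.37, 2.12], [-1.25, 1.32], [0.18, 2.47], [-1.1, 4.24], [0.23, 1.98], [-2.94, 2.94]. Speed limits (rad/s): [2.57, 2.57, 3.14, 3.14, 3.14, 3.14, 3.14].

## Interface

Orientations are given as [roll, pitch, yaw] about the fixed x, y, z axes, in that order (R = Rz(yaw) Ry(pitch) Rx(roll)).
In Python, from cell import ctrl gives the robot as it stands.
- The arm moves only by the shell command python3 -m crank 'ROWS' [OPENING]. ROWS is JSON, a list that holds one entry, the list of rows, each a list of 6 numbers: the shift along the tool's x, y, z in units of 30 mm (1.0 is 30 mm), then the turn, a rotation vector about the tool's x, y, z in units of 6 degrees (1.0 is 6 degrees). In form: [[[tx, ty, tz, rx, ry, rz], ...]]. A call has 1 to 12 rows; each row shifts and turns the pose as measured when the row begins, along the tool's axes as they then stand; what a row does not reach is not made up. A row lasts 1/12 s, in which the tool goes at most 41.7 mm and 7.16 degrees, less where a joint would pass 70% of its speed; a pose out of reach is approached as far as the arm can. A call is refused whole if a number of a shift passes 1 or a number of a turn 1, either way. A call with a gripper value outside its range is refused whole. OPENING is the gripper command: -1 is fully open, 1 is shut, values between are in proportion, set as the call begins (- or left out, the last holds). The fingers move at their own pace and stop on an object; the grip force is fixed at half the most. Time passes only in rows, so rows that do not move let the fingers close. It gives the time, the measured TCP pose, the force and the opening at its end, in the units of the state.
- ctrl.read_state(): the state, without advancing time (a new reading comes with each control period).
- ctrl.get_image(name): name is "side" or "top"; returns a dict with "color" (420x560x3 uint8, red, green, blue), "depth" (420x560 float32, mm along the optical axis (not along the pixel's ray), 0 where there is no reading), "camera_matrix" (3x3 intrinsics, pixels), "R" (3x3) and "t" (3): a world point X has camera coordinates R X + t. Camera axes: x right, y down, z forward; pixel columns grow to the right and rows downward; lengths in mm; the calibration is good to about 2 mm. A picture is of the moment at which its call begins.
- ctrl.finish_job(): hands the job in, once; it reports no verdict.
Trained networks look in a picture, given as the dict that the camera call returned (one of the last four; its "shot" number tells which), for a name from the list of things; names that differ only in an ending like _2 or _b are one class to them, and where a whole thing is asked for, a point or a joint stands for the part that bears it (a point fixed in the world has none). Each returns a list of dicts, best first, with "conf" (0 to 1); they miss things now and then, are a little off and sometimes report something else, mostly with a low value. They report only what shows in the picture. A call takes as long as a camera call. They do not tell look-alikes from the thing itself.
- ctrl.search_frame(query, picture): "extent" ([centre column, centre row, width, height] in pixels, round what is visible of it).
The state is a dict: "clock": time; "qpos": joint angles; "qd": joint speeds; "tau": joint torques, N m; "eef_pos": TCP position; "tool_rot": TCP orientation; "force": force on the tool from outside, world axes, zero at the start; "torque": the same for the moment, N m; "width": finger opening in mm.
Only numpy, scipy, OpenCV 4.12 (cv2) and the standard library are available. Lean on these libraries where they do the work, as an engineer would, in place of code of your own. Each camera call takes 0.05 s, during which the arm holds its last target. There are 200 camera calls.

## Working session

There is one attempt and no reset: what is moved stays moved. The work goes in short steps, Python scripts to look and compute and a shell command to move; the robot and the scene stay as the last step left them, time stands still between calls to the robot, and variables do not carry over. Pictures are saved under pics/ and viewed, about 8 in all and at most 12, crops included, and the job is handed in when it is done.

```bash
mkdir -p pics; ls
python3 - <<'E'
from cell import ctrl
import cv2,numpy as np
s=ctrl.read_state();print({k:np.round(v,3).tolist() for k,v in s.items()})
for n in("top","side"):
    p=ctrl.get_image(n);cv2.imwrite(f"pics/{n}0.png",p["color"][:,:,::-1])
    np.savez(f"pics/{n}0.npz",**{k:p[k] for k in("color","depth","camera_matrix","R","t")})
    print(n,p["R"].round(3).tolist(),p["t"].round(1),p["camera_matrix"].round(1).tolist())
    for q in("feeder","plunger_top","washer_d","job_card","tray","jar","coupling","fitting"):
        print(q,[(np.round(d["extent"]).tolist(),round(d["conf"],2)) for d in ctrl.search_frame(q,p)[:4]])
E
```

```text
pics
{'clock': 0.0, 'qpos': [1.085, 0.629, 0.038, 1.518, -0.027, 0.996, -0.02], 'qd': [-0.0, 0.001, 0.001, 0.0, -0.0, -0.001, -0.002], 'tau': [0.0, -56.341, 1.226, -19.345, 0.011, 0.01, -0.0], 'eef_pos': [264.707, -592.984, 230.377], 'tool_rot': [-3.14, 0.0, 0.42], 'force': [0.145, 0.263, 0.456], 'torque': [0.001, -0.011, 0.048], 'width': 85.08}
top [[0.012, -1.0, 0.025], [-0.987, -0.015, -0.159], [0.159, -0.023, -0.987]] [-13.3 591.4 708.9] [[397.6, 0.0, 276.5], [0.0, 397.6, 200.0], [0.0, 0.0, 1.0]]
feeder [([276.0, 183.0, 44.0, 70.0], 0.66)]
plunger_top [([275.0, 160.0, 15.0, 20.0], 0.71)]
washer_d [([283.0, 202.0, 17.0, 18.0], 0.7), ([334.0, 170.0, 17.0, 19.0], 0.55), ([226.0, 179.0, 16.0, 17.0], 0.55), ([233.0, 219.0, 19.0, 22.0], 0.55)]
job_card [([386.0, 252.0, 72.0, 87.0], 0.58)]
tray [([175.0, 244.0, 62.0, 74.0], 0.8)]
jar [([149.0, 118.0, 37.0, 37.0], 0.62)]
coupling [([384.0, 140.0, 20.0, 22.0], 0.61), ([288.0, 301.0, 14.0, 15.0], 0.51)]
fitting [([287.0, 301.0, 14.0, 14.0], 0.55)]
side [[0.978, -0.207, 0.01], [-0.104, -0.53, -0.842], [0.179, 0.822, -0.54]] [-576.6  136.1  945.5] [[465.8, 0.0, 282.2], [0.0, 465.8, 198.0], [0.0, 0.0, 1.0]]
feeder [([301.0, 219.0, 63.0, 50.0], 0.66)]
plunger_top [([314.0, 203.0, 18.0, 19.0], 0.57)]
washer_d [([284.0, 224.0, 13.0, 9.0], 0.61), ([333.0, 263.0, 16.0, 10.0], 0.57)]
job_card [([256.0, 312.0, 90.0, 62.0], 0.78)]
tray [([237.0, 187.0, 58.0, 39.0], 0.74), ([376.0, 278.0, 18.0, 32.0], 0.23)]
jar [([323.0, 162.0, 20.0, 27.0], 0.74)]
coupling [([376.0, 278.0, 16.0, 29.0], 0.58)]
fitting [([201.0, 243.0, 20.0, 18.0], 0.69), ([316.0, 203.0, 14.0, 19.0], 0.38)]
```

```bash
cat > h.py <<'E'
import numpy as np,cv2
def load(f):return dict(np.load(f))
def onz(p,u,v,z):
    "world point on pixel ray at height z"
    d=p["R"].T@(np.linalg.inv(p["camera_matrix"])@[u,v,1]);c=-p["R"].T@p["t"]
    return c+d*(z-c[2])/d[2]
def proj(p,X):
    q=p["camera_matrix"]@(p["R"]@np.asarray(X,float)+p["t"]);return q[:2]/q[2]
def cloud(p):
    v,u=np.indices(p["depth"].shape);d=p["depth"]
    K=p["camera_matrix"];c=np.stack([(u-K[0,2])/K[0,0]*d,(v-K[1,2])/K[1,1]*d,d],-1)
    w=(c-p["t"])@p["R"];w[d==0]=np.nan;return w
E
python3 - <<'E'
from h import *
t=load("pics/top0.npz");c=t["color"][80:350,110:450,::-1]
cv2.imwrite("pics/top_c.png",cv2.resize(c,(750,596),interpolation=cv2.INTER_CUBIC))
for n,u,v,z in[("plunger",275,160,86),("washd",283,202,32),("card",386,252,0),("tray",175,244,12),("jar",149,118,70),("coup",384,140,50),("fit",287,301,42)]:print(n,onz(t,u,v,z).round(0))
w=cloud(t);
m=(w[...,2]>36)&(w[...,2]<46);m[:140]=0;m[230:]=0;m[:,245:]&=True;m[:,:245]=0;m[:,310:]=0
P=w[m][:,:2].astype(np.float32);print(len(P),cv2.minAreaRect(P))
m=(w[...,2]>78)&(w[...,2]<92);m[:140]=0;m[230:]=0;m[:,:245]=0;m[:,310:]=0
print("knob",np.nanmean(w[m],0),m.sum())
g=t["color"].min(2)>185;g=(g*255).astype(np.uint8)
n,l,s,ce=cv2.connectedComponentsWithStats(g[:, :]);k=l[252,386] or l[245,380]
pts=np.argwhere(l==k)[:,::-1];
print("card",s[k],cv2.minAreaRect(np.array([onz(t,*q,0.6)[:2] for q in pts],np.float32)))
E
```

```text
plunger [659.  -1.  86.]
washd [590. -18.  32.]
card [ 497. -226.    0.]
tray [507. 191.  12.]
jar [741. 239.  70.]
coup [ 713. -214.   50.]
fit [404. -27.  42.]
1014 ((627.5449829101562, -8.979286193847656), (123.3316421508789, 50.064666748046875), 12.93213176727295)
knob [ 6.61919299e+02 -6.30470150e-01  8.67537141e+01] 232
card [     0      0    560    420 235200] ((609.4957275390625, -32.67254638671875), (872.232177734375, 1231.9390869140625), 1.6981652975082397)
```

View pics/top_c.png

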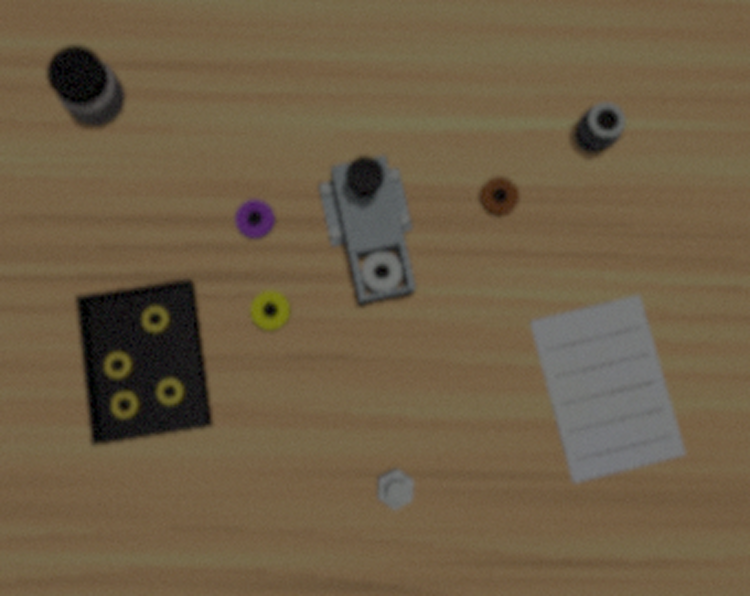

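View pics/side0.png

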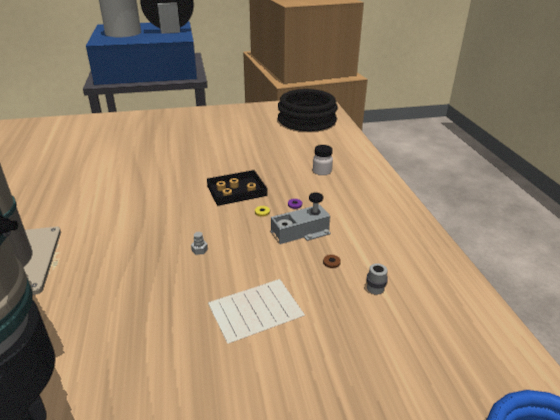

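The top view shows the feeder (crop 370,230), with its outlet facing the robot. The magazine's grey washer is at crop (381,271). The fitting is at (397,490), the card on the right at (608,388) and the tray on the left at (145,362).

Things that could be mistaken for the washer:
- purple at px (226,179)
- yellow at px (233,219)
- brown at px (336,170)
- brass rings in the tray

The one I want is the steel washer in the well, px (283,202), ejected to about (533,-31). Feeder yaw is about 13° with its origin near (590,-18), and the knob is near (663,-1).

The plan is to shut the fingers and press the knob. Then I'll open a gap of about 14 mm and use it as a V-notch to push the washer along -y to the card.

```bash
python3 - <<'E'
from h import *
t=load("pics/top0.npz")
cv2.imwrite("pics/top_crop2.png",cv2.resize(t["color"][140:240,215:355,::-1],(700,500),interpolation=cv2.INTER_CUBIC))
E
python3 -m crank '[[[0.87,-0.5,0,0,0,-1],[0.9,-0.4,0,0,0,-1],[0.95,-0.3,0,0,0,-1],[0.98,-0.2,0,0,0,-1],[1,-0.1,0,0,0,-1],[1,0,0,0,0,-1],[1,0.1,0,0,0,-1],[0.98,0.2,0,0,0,-1],[0.95,0.3,0,0,0,-1],[0.9,0.4,0,0,0,-1],[0.87,0.5,0,0,0,-1]]]' 1
```

```text
clock: 1.82
eef_pos: [454.3, -322.2, 229.9]
tool_rot: [-3.138, 0.01, 1.608]
force: [-0.3, -0.6, 0.6]
width: 0.5
```

View pics/top_crop2.png

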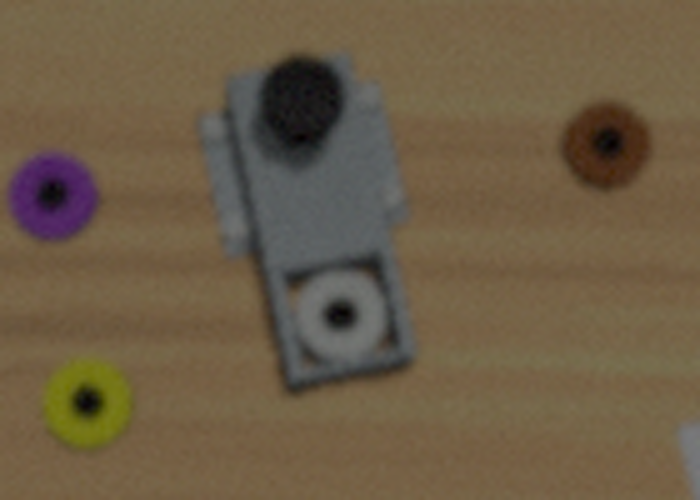

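The close crop confirms the grey steel washer in the well at crop (340,314). The knob is at (302,100), and the brown, purple and yellow ones are look-alikes outside the feeder.

```bash
python3 -m crank '[[[0.95,0.67,0.2,0,0,0.1],[0.95,0.67,0.2,0,0,0.1],[0.95,0.67,0.2,0,0,0.1],[0.95,0.67,0.2,0,0,0],[0.95,0.67,0.2,0,0,0],[0.95,0.67,0.2,0,0,0],[0.95,0.67,0.2,0,0,0],[0.95,0.67,0.2,0,0,0],[0.95,0.67,0.2,0,0,0],[0.95,0.67,0.2,0,0,0],[0.95,0.67,0.2,0,0,0],[0,0,0,0,0,0]]]'
```

```text
clock: 2.82
eef_pos: [683.9, 15.9, 158.7]
tool_rot: [3.136, 0.009, 1.584]
force: [-0.6, 1.2, -0.0]
width: 0.4
```

```bash
python3 -m crank '[[[-0.28,-0.35,0.2,0,0,0],[-0.28,-0.35,0.3,0,0,0],[0,0,0.5,0,0,0],[0,0,0.5,0,0,0],[0,0,0.3,0,0,0],[0,0,0,0,0,0]]]'
python3 - <<'E'
from h import *
from cell import ctrl
p=ctrl.get_image("side");a=p["color"][150:270,220:380,::-1]
cv2.imwrite("pics/s1.png",cv2.resize(a,(800,600),interpolation=cv2.INTER_CUBIC))
print(ctrl.read_state()["eef_pos"], proj(p,[663,-1,86]),proj(p,ctrl.read_state()["eef_pos"]))
E
```

```text
clock: 3.32
eef_pos: [664.7, 3.6, 102.3]
tool_rot: [3.134, 0.007, 1.592]
force: [-0.3, -0.6, -0.1]
width: -0.1
[665.05654146   3.48677573 103.1104722 ] [315.67063462 195.92947686] [316.41685366 188.09621237]
```

View pics/s1.png

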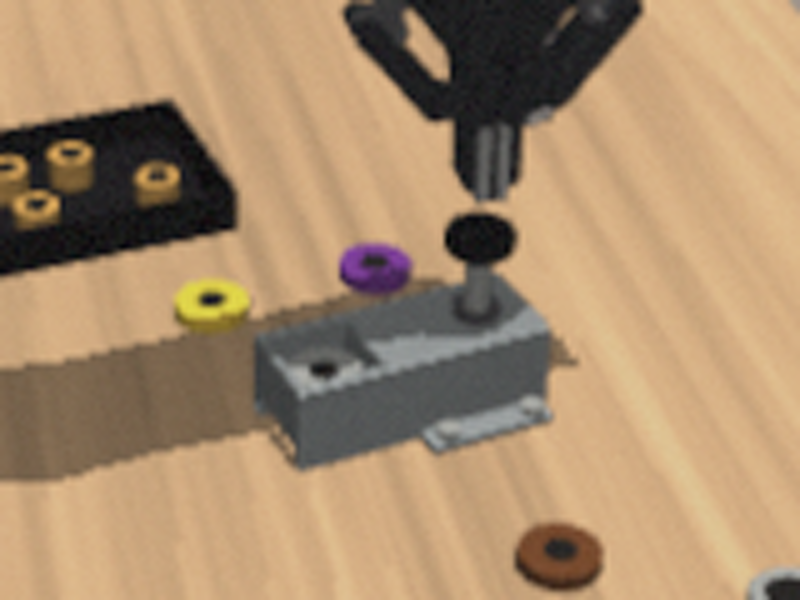

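The fingertips, at crop (487,195), are right above the black knob at (480,237). The slot is at (285,440) and nothing has come out yet. I'll nudge 4 mm in -y and press.

```bash
python3 -m crank '[[[-0.13,-0.06,0.1,0,0,0],[0,0,0.2,0,0,0],[0,0,0.2,0,0,0],[0,0,0.2,0,0,0],[0,0,0.2,0,0,0],[0,0,0.2,0,0,0],[0,0,0.15,0,0,0],[0,0,0.1,0,0,0]]]'
```

```text
clock: 4.03
eef_pos: [666.3, -1.2, 68.5]
tool_rot: [3.126, 0.008, 1.59]
force: [-3.1, 0.1, 10.2]
width: 0.0
```

```bash
python3 -m crank '[[[0,-0.05,0.15,0,0,0],[0,0,0.15,0,0,0],[0,0,0.15,0,0,0],[0,0,0.12,0,0,0]]]'
```

```text
clock: 4.37
eef_pos: [666.3, -1.3, 56.7]
tool_rot: [3.123, 0.009, 1.59]
force: [-3.7, -0.2, 10.6]
width: -0.0
```

```bash
python3 -m crank '[[[0,0,0.1,0,0,0],[0,0,0.1,0,0,0],[0,0,0.1,0,0,0]]]'
```

```text
clock: 4.62
eef_pos: [666.4, -1.2, 56.0]
tool_rot: [3.122, 0.011, 1.589]
force: [-7.5, -0.7, 22.1]
width: -0.1
```

Bottom stop reached: z stayed at 56 and the force rose to 22 N. Next I raise and look.

```bash
python3 -m crank '[[[0,0,-0.3,0,0,0],[0,0,-0.3,0,0,0],[0,0,-0.4,0,0,0],[0,0,-0.5,0,0,0],[0,0,-0.6,0,0,0],[0,0,-0.6,0,0,0],[0,0,0,0,0,0]]]' 0.67
python3 - <<'E'
from h import *
from cell import ctrl
p=ctrl.get_image("side");t=ctrl.get_image("top")
a=p["color"][150:270,220:380,::-1];b=t["color"][140:240,210:370,::-1]
cv2.imwrite("pics/s2.png",np.vstack([cv2.resize(a,(480,300)),cv2.resize(b,(480,300))]))
for n,q,f in(("side",p,"side"),("top",t,"top")):
    print(n,[(d["extent"],round(d["conf"],2),onz(q,*d["extent"][:2],4).round(1)[:2]) for d in ctrl.search_frame("washer_a",q)])
E
```

```text
clock: 5.2
eef_pos: [666.8, 0.2, 143.7]
tool_rot: [3.117, 0.011, 1.589]
force: [0.1, 0.1, 0.7]
width: 13.7
side [([264.6, 239.3, 15.1, 11.3], 0.7, array([544.4, -26.6])), ([260.8, 210.8, 9.9, 11.1], 0.65, array([554.9,  84.2])), ([333.7, 262.5, 15.4, 12.3], 0.64, array([ 669.8, -130.4]))]
top [([284.0, 231.9, 8.8, 20.1], 0.68, array([534.4, -21.9])), ([228.1, 179.7, 17.5, 20.7], 0.63, array([638.6,  92.2])), ([279.5, 205.9, 10.2, 16.2], 0.62, array([586.6, -12.4])), ([234.1, 219.4, 21.2, 21.1], 0.57, array([558. ,  77.8]))]
```

View pics/s2.png

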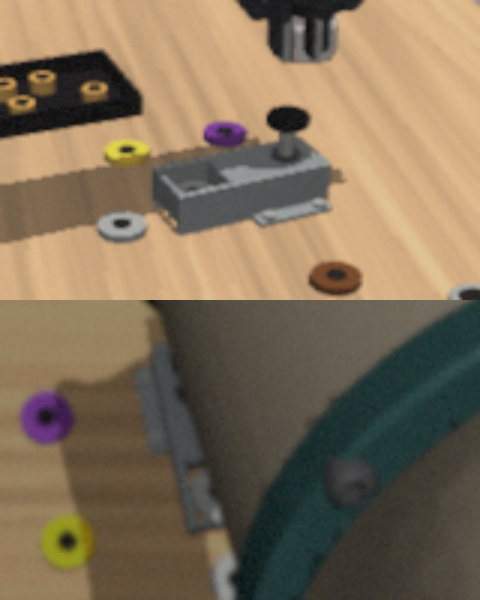

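The upper panel shows the ejected steel washer at crop (122,226), clear of the slot. The plunger is back up and there are still washers in the well. In the top view the arm hides most of it.

```bash
python3 - <<'E'
from h import *
p=load("pics/side0.npz");t=load("pics/top0.npz")
print(onz(p,260.7,240.4,5),onz(t,288.3,231.9,6), proj(p,[533.5,-30.6,5]),proj(t,[533.5,-30.6,6]),
 "brown",onz(p,332.5,261,5),onz(t,336,168.5,6))
for z in(0,):
  for c in((530,322),(640,296),(685,455),(573,482)):print(onz(t,110+c[0]/2.206,80+c[1]/2.207,0).round(1))
E
python3 -m crank '[[[0.1,-0.9,0,0,0,0],[0.1,-0.9,0,0,0,0],[0.1,-0.9,0,0,0,0],[0.1,-0.9,0,0,0,0],[0.1,-0.7,0,0,0,0],[0,0,0.3,0,0,0],[0,0,0,0,0,0]]]'
```

```text
[535.12906975 -30.02600043   5.        ] [534.3887278  -30.35009122   6.        ] [260.0056219  240.64945178] [288.42277649 232.34959059] brown [ 668.35885095 -126.55165158    5.        ] [ 665.19996326 -126.99395528    6.        ]
[ 548.6 -155.4    0. ]
[ 574.  -257.5    0. ]
[ 431.3 -292.5    0. ]
[ 406.9 -191.1    0. ]
clock: 5.98
eef_pos: [523.6, 11.6, 118.6]
tool_rot: [3.139, 0.011, 1.588]
force: [0.3, -0.3, 0.5]
width: 13.8
```

```bash
python3 -m crank '[[[0.3,0.27,0.4,0,0,0],[0,0,0.7,0,0,0],[0,0,0.7,0,0,0],[0,0,0.5,0,0,0],[0,0,0,0,0,0]]]'
```

```text
clock: 6.4
eef_pos: [536.4, 19.8, 44.7]
tool_rot: [3.136, 0.011, 1.587]
force: [-0.5, 0.7, -0.4]
width: 13.9
```

```bash
python3 -m crank '[[[0,-0.14,0.3,0,0,0],[0,0,0.4,0,0,0],[0,0,0.35,0,0,0],[0,0,0.2,0,0,0],[0,0,0,0,0,0]]]'
python3 - <<'E'
from h import *
from cell import ctrl
p=ctrl.get_image("side");a=p["color"][170:270,200:350,::-1]
cv2.imwrite("pics/s3.png",cv2.resize(a,(750,500),interpolation=cv2.INTER_CUBIC));print(ctrl.read_state()["eef_pos"])
E
```

```text
clock: 6.82
eef_pos: [536.1, 19.2, 3.8]
tool_rot: [3.135, 0.011, 1.587]
force: [0.4, -0.3, 0.6]
width: 14.2
[536.27986638  19.22871538   4.24984023]
```

View pics/s3.png

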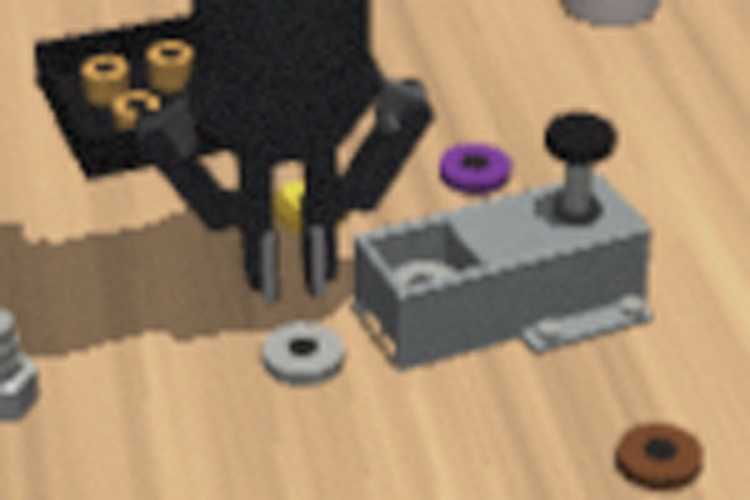

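The fingers stand at crop (268,290) and (317,290), just behind the washer at (302,352). The right-hand finger has a small gap to the feeder corner at (360,290), so I'll shift about 4 mm in -x before sweeping.

```bash
python3 -m crank '[[[0,-0.1,0.03,0,0,0],[0,-0.1,0.03,0,0,0],[0,-0.05,0,0,0,0],[-0.15,0,0,0,0,0],[-0.2,0,0,0,0,0],[-0.2,0,0,0,0,0],[-0.2,0,0,0,0,0]]]'
```

```text
clock: 7.45
eef_pos: [530.2, -3.6, 4.9]
tool_rot: [3.13, 0.01, 1.589]
force: [0.3, 0.2, -0.3]
width: 14.0
```

```bash
python3 -m crank '[[[0,0.05,0.1,0,0,0],[-0.1,0,0.05,0,0,0],[-0.2,0,0,0,0,0],[-0.2,0,0.02,0,0,0],[-0.2,0,0.02,0,0,0],[-0.2,0,0.02,0,0,0]]]'; python3 -c "
from cell import ctrl
s=ctrl.read_state();print(s['eef_pos'],s['force'])"
```

```text
clock: 7.95
eef_pos: [534.9, -27.1, 0.5]
tool_rot: [3.124, 0.002, 1.591]
force: [-0.4, 3.6, 6.4]
width: 14.1
[ 5.34914180e+02 -2.70811041e+01  5.31578367e-01] [-0.35259054  3.60889992  6.44235233]
```

```bash
python3 -m crank '[[[-0.2,0,-0.06,0,0,0],[-0.25,0,-0.03,0,0,0],[-0.25,-0.03,0,0,0,0],[-0.25,-0.03,0,0,0,0],[-0.25,-0.03,0,0,0,0],[-0.25,-0.03,0,0,0,0],[-0.25,-0.03,0,0,0,0]]]'
python3 - <<'E'
from h import *
from cell import ctrl
p=ctrl.get_image("side");a=p["color"][200:350,190:370,::-1]
cv2.imwrite("pics/s4.png",cv2.resize(a,(720,600),interpolation=cv2.INTER_CUBIC));print(ctrl.read_state()["eef_pos"])
E
```

```text
clock: 8.53
eef_pos: [530.8, -84.4, 3.1]
tool_rot: [3.124, 0.003, 1.591]
force: [0.4, 0.4, 1.2]
width: 13.9
[530.23728441 -87.04441516   3.03071706]
```

View pics/s4.png

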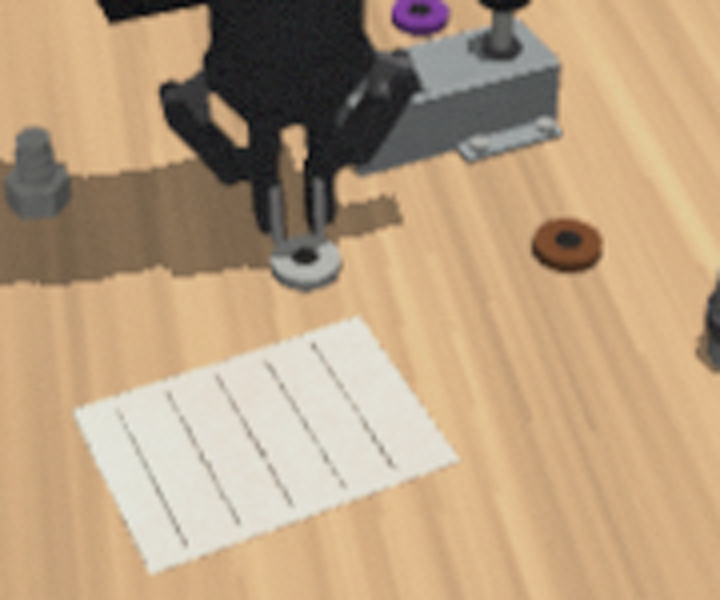

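The washer, at crop (306,262), is nested in the V between the fingers and heading for the card at (265,445). I'll carry on.

```bash
python3 -m crank '[[[-0.25,-0.05,0,0,0,0],[-0.28,-0.05,0,0,0,0],[-0.28,-0.05,0,0,0,0],[-0.28,-0.05,0,0,0,0],[-0.28,-0.05,0,0,0,0],[-0.28,-0.05,0,0,0,0],[-0.28,-0.05,0,0,0,0],[-0.28,-0.05,0,0,0,0],[-0.25,-0.05,0,0,0,0],[-0.2,-0.04,0,0,0,0],[-0.15,0,0,0,0,0]]]'
python3 - <<'E'
from h import *
from cell import ctrl
p=ctrl.get_image("side");s=ctrl.read_state();print(s["eef_pos"],s["force"])
for d in ctrl.search_frame("washer_a",p):print(d["extent"],d["conf"],onz(p,*d["extent"][:2],5))
E
```

```text
clock: 9.5
eef_pos: [514.8, -180.9, 2.9]
tool_rot: [3.126, 0.005, 1.588]
force: [0.0, 0.3, 0.2]
width: 14.2
[ 514.87175687 -182.22194855    2.91286996] [-1.45389303 -0.87263696 -0.25042765]
[332.8, 262.1, 17.5, 11.1] 0.63 [ 667.94157734 -129.98801359    5.        ]
[270.6, 297.6, 21.3, 15.9] 0.51 [ 524.0477333  -204.22464617    5.        ]
```

```bash
python3 -m crank '[[[-0.2,-0.02,0,0,0,0],[-0.15,0,0,0,0,0],[-0.1,0,0,0,0,0],[0,0,0,0,0,0],[0.2,0,0,0,0,0],[0.4,0,-0.05,0,0,0],[0.5,0,-0.3,0,0,0],[0.3,0,-0.6,0,0,0],[0,0,-1,0,0,0],[0,0,-1,0,0,0],[0,0,-1,0,0,0],[0,0,0,0,0,0]]]'
python3 - <<'E'
from h import *
from cell import ctrl
p=ctrl.get_image("side");a=p["color"][150:350,170:410,::-1]
cv2.imwrite("pics/s5.png",cv2.resize(a,(720,600),interpolation=cv2.INTER_CUBIC))
s=ctrl.read_state();print(s["eef_pos"],s["force"])
for d in ctrl.search_frame("washer_a",p):print(d["extent"],d["conf"],onz(p,*d["extent"][:2],5))
E
```

```text
clock: 10.6
eef_pos: [510.6, -138.5, 123.9]
tool_rot: [3.132, -0.001, 1.599]
force: [0.9, -0.4, 0.1]
width: 14.5
[ 509.49540726 -138.11206769  121.98215964] [-0.04694726  0.01597936 -0.02435052]
[296.4, 204.1, 11.8, 11.5] 0.66 [644.70853182  94.63820695   5.        ]
[271.1, 304.3, 18.4, 16.2] 0.56 [ 521.76829453 -221.17832716    5.        ]
[332.9, 261.1, 16.4, 5.5] 0.5 [ 669.07399015 -127.01518588    5.        ]
```

View pics/s5.png

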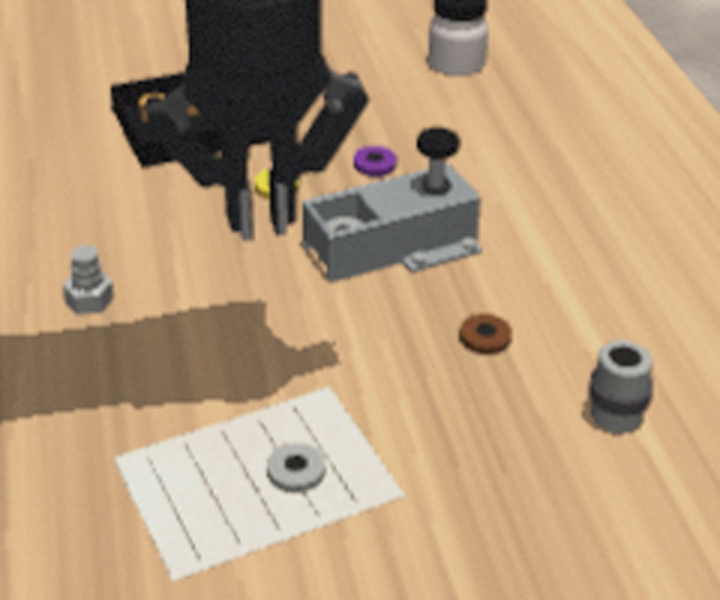

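The steel washer, at crop (296,467), lies wholly on the card (117–403, 388–578) with paper showing all round it. The plunger is up, and the fitting (88,282), coupling (620,388), jar and look-alikes haven't moved. The gripper is clear, so I'm handing in.

```bash
python3 -c "
from cell import ctrl
print(ctrl.finish_job())"
```

```text
the job is handed in; nothing more can be done
None
```

The job is done and handed in at about 10.7 s of the 61 s allowed.

**What I did:** I pressed the plunger once to its stop, where z held at 56 mm with 22 N on the tool, and let it spring back. One steel washer came out of the slot. I slid it along the bench in the V between the part-open fingertips onto the job card, then backed the fingers off and raised them.

**Last checks:**
- **Washer:** the last picture shows it wholly on the card, near (515–522, -221) mm, with paper visible all round it.
- **Feeder:** the plunger is up. Washers are still visible in the well, though I did not count them.
- **Other things:** the jar, coupling, hex fitting and coloured look-alikes appear where they were. I judged this by eye from the picture and did not measure it.
- **Robot:** the gripper is about 120 mm above the bench and touching nothing.

**Disagreements and contact:**
- The network's washer position was about 5–10 mm off in x from where the fingers put it, well inside the card's margin.
- At the start of the slide the fingertips briefly touched the bench with about 6 N, so I raised them slightly.

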